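Empty the scoop and take off the food processor's drive cap

ROBOT

A 6-joint arm with a two-finger parallel gripper is mounted at the origin on the work surface. World frame = base frame: x ahead of the robot, y to its left, z up, the work surface at z = 0. Lengths are in mm, angles in degrees, forces in N, time in s.
With the tool pointing down it reaches from about 300 to 850 mm from the base axis. Payload 4.2 kg.
Tool frame: the origin (TCP) lies between the finger pads; the fingertips stand 14 mm ahead of it and the grasp point (between the pads) lies 5 mm behind it; z points along the fingers, y is the line along which they close (so a half turn about z gives the same grasp; the last joint's range is limited). The gripper opens to 91 mm and grips with 3 to 60 N. Pads are 32 mm wide; open, the fingers measure 118 mm over their backs; the gripper's body (76 mm by 178 mm) begins 60 mm behind the grasp point.
Start: joints at [-67.953, 18.312, 89.639, -0, 72.044, -1.146], TCP at [226.459, -528.543, 227.976] pointing down, gripper open.
Joint ranges: [-177.97, 177.97], [-48.28, 115.42], [12.27, 149.76], [-77.06, 257.06], [2.81, 150.46], [-146.56, 146.56]. Speed limits (degrees/s): [147.25, 147.25, 180, 180, 180, 180].

INTERFACE

Orientations are given as [roll, pitch, yaw] about the fixed x, y, z axes, in that order (R = Rz(yaw) Ry(pitch) Rx(roll)).
In Python, from workcell import * gives the robot as it stands. The module is installed in compiled form; this text tells all that it offers.
- The arm moves only by the tool send_rows, never from a script. Its argument "deltas" is a list of rows, each a list of 2 entries, a list of its own where there are three numbers: the shift along the tool's x, y, z normalised to -1 to 1, where 1 is 0.5 m, then the turn, a rotation vector about the tool's x, y, z normalised to -1 to 1, where 1 is 0.5 rad. A call has 1 to 10 rows; each row shifts and turns the commanded pose from where the row before left it, along the tool's axes as they then stand; what a row does not reach is not made up. A row lasts 1/10 s, in which the tool goes at most 50 mm and 8.59 degrees, less where a joint would pass 70% of its speed; a pose out of reach is approached as far as the arm can. A call with a number of a shift or a turn outside -1 to 1 is refused whole. A call with a gripper value outside its range is refused whole. "grip" is the closure, from 0 (fully open) to 1 (shut), set as the call begins (left out, the last holds). The fingers move at their own pace and stop on an object; "grip_force" is the grip in N (left out, the last holds). Time passes only in rows, so rows that do not move let the fingers close. It gives the time, the measured TCP pose, the force, the opening and the grip force at its end, in the units of the state.
- state(): the state, without advancing time (a new reading comes with each control period).
- grab_frame(name): name is "scene" or "top"; returns the picture (400x640x3 uint8, red, green, blue); there is no depth.
- calibration(name): a dict with "mtx" (3x3 intrinsics, pixels), "R" (3x3) and "t" (3): a world point X has camera coordinates R X + t. Camera axes: x right, y down, z forward; pixel columns grow to the right and rows downward; lengths in mm; the calibration is good to about 2 mm. A picture is of the moment at which its call begins. calibration takes no time and is no camera call.
- job_done(): hands the job in; it is judged then, once.
Trained networks look in the newest picture that a camera, given by its name, has taken for a name from the list of things; names that differ only in an ending like _2 or _b are one class to them, and where a whole thing is asked for, a point or a joint stands for the part that bears it (a point fixed in the world has none). Each returns a list of dicts, best first, with "p" (0 to 1); they miss things now and then, are a little off and sometimes report something else, mostly with a low value. They report only what shows in the picture. A call takes as long as a camera call.
- trace(camera, label): "pixels" (400x640 bool, what is visible of it) and "bbox" ([left, top, width, height] in pixels, round what is visible of it).
The state is a dict: "time_s": time; "qpos": joint angles; "qvel": joint speeds; "effort": joint torques, N m; "ee_pos": TCP position; "ee_rot": TCP orientation; "force": force on the tool from outside, world axes, zero at the start; "torque": the same for the moment, N m; "gripper_width": finger opening in mm; "gripper_force": force on a finger pad.
Only numpy, scipy, OpenCV 4.12 (cv2) and the standard library are available. Lean on these libraries where they do the work, as an engineer would, in place of code of your own. Each camera call takes 0.05 s, during which the arm holds its last target. There are 200 camera calls.

TASK

Clear up the food processor for cleaning: first pour all five walnuts out of the blue scoop into the white bowl and stand the scoop back upright on the worktop. Then unscrew the orange drive cap from the processor base - you cannot see whether its thread is right- or left-handed, so try it both ways - and finish while holding the cap in the gripper, straight above its stub and a good 3 cm clear of it. Leave the tin, the oil bottle and the mug where they stand.

Things in the scene. Friction and masses are not known exactly. Their poses are not given: they have to be found in the camera images.
- mill: food-processor base, white, fixed, 200 mm (x) by 160 mm (y), flat top 60 mm above the worktop; origin under its centre, on the worktop. Along its -x edge (robot's side) a grey control hump, 52 mm by 150 mm, centred at x = -73 mm, rises to 103 mm (dial on it to 118 mm)
- spindle (a point): point on the base's flat top, 60 mm above the worktop, 30 mm to +x of the base's centre: foot of the vertical axis of the drive stub. The stub, under the cap, is steel, 27 mm high, with a coarse quarter-turn thread; right-hand (loosens anticlockwise from above) in some starts, left-hand in others
- cap: orange ribbed round cap, 56 mm diameter, 38 mm high, about 70 g; origin at the centre of its underside; at first its rim rests on the base's top, over the stub. Turned the loosening way it moves with hardly any resistance and lifts off once turned 1.1 to 1.7 rad (a stop comes beyond); turned the wrong way it meets a hard stop within 0.25 rad. Until then it lifts no more than 5 mm
- cup: blue flared scoop, 75 mm high, outer radius 27 mm at the foot and 42 mm at the rim, wall 3 mm, about 130 g; origin at the centre of its underside, z up. A straight round handle, 16 mm diameter, runs level to -x of the scoop at 60 mm height, from 38 to 138 mm from the scoop's axis
- cup_grip (a point): point on the axis of the scoop's handle, 95 mm from the scoop's axis and 60 mm above its underside: a good place to grip, across the handle; its x axis points along the handle towards the scoop
- bowl: white loose bowl, outer rim radius 80 mm, 60 mm high, wall 5 mm, 0.7 kg; origin at the centre of its underside
- nut0: one of five brown walnuts, 23 by 26 mm, 12 g, at first lying in the scoop; origin at its centre
- nut1: one of five brown walnuts, 23 by 26 mm, 12 g, at first lying in the scoop; origin at its centre
- nut2: one of five brown walnuts, 23 by 26 mm, 12 g, at first lying in the scoop; origin at its centre
- nut3: one of five brown walnuts, 23 by 26 mm, 12 g, at first lying in the scoop; origin at its centre
- nut4: one of five brown walnuts, 23 by 26 mm, 12 g, at first lying in the scoop; origin at its centre
- tin: yellow tin, 70 mm diameter, 100 mm high; origin at the centre of its underside; leave alone
- oil: green bottle, 56 mm diameter, 170 mm high; origin at the centre of its underside; leave alone
- mug: blue mug, 80 mm diameter, 90 mm high, handle to its +y; origin at the centre of its underside; leave alone

How it is judged:
By the outcome, as a careful person would: the job done as asked, in the order asked, and still so for the second after the job is handed in, while the arm keeps its last pose, push and grip.
It also fails if it takes over 64 s, if anything falls off the work surface, if the arm or the gripper's body presses on something with over 40 N, if the wrist force passes 120 N, or if a joint passes its speed limit or range.

## Working session

There is one attempt and no reset: what is moved stays moved. The work goes in short steps, Python scripts to look and compute and a tool call to move; the robot and the scene stay as the last step left them, time stands still between calls to the robot, and variables do not carry over. Pictures are saved under pics/ and viewed, at most 10 in all, crops included, and the job is handed in when it is done.

Besides the shell and the picture viewer there is one more tool, called after "Emit:" in YAML: its name, and indented under it one key for each argument. send_rows: Moves the arm, as the interface text tells. Scaled input: -1 to 1 covers 0.5 m each way for a shift and 0.5 rad each way for a turn. Its arguments: {"type":"object","properties":{"deltas":{"type":"array","items":{"type":"array"}},"grip":{"type":"number"},"grip_force":{"type":"number"}},"required":["deltas"]}

```bash
mkdir -p pics; python3 - <<'E'
from workcell import *
import cv2,numpy as np
for n in("scene","top"):
    f=grab_frame(n);cv2.imwrite(f"pics/{n}0.png",f[:,:,::-1]);c=calibration(n);print(n,c)
    for l in("mill","cap","cup","bowl","tin","oil","mug","nut0"):
        for d in trace(n,l)[:2]:
            ys,xs=np.nonzero(d["pixels"]);print(l,round(d["p"],2),d["bbox"],xs.mean().round(1),ys.mean().round(1))
print(state())
E
```

```text
scene {'mtx': array([[520.30982031,   0.        , 315.64595275],
       [  0.        , 520.30982031, 200.81738114],
       [  0.        ,   0.        ,   1.        ]]), 'R': array([[ 0.43449264,  0.90048383, -0.01857456],
       [ 0.55544547, -0.28412847, -0.78150582],
       [-0.70901092,  0.32924138, -0.62362139]]), 't': array([-243.01238315, -289.18057111, 1597.29547725])}
mill 0.74 [154.8, 166.7, 98.1, 101.0] 200.7 216.7
cap 0.78 [189.7, 199.7, 28.4, 28.2] 203.0 213.3
cap 0.28 [248.6, 201.7, 34.7, 78.5] 266.9 243.3
cup 0.79 [287.3, 163.3, 59.4, 55.5] 324.2 189.7
bowl 0.93 [360.3, 132.4, 64.3, 44.3] 391.0 154.4
bowl 0.38 [249.2, 204.0, 37.6, 77.7] 267.3 243.8
tin 0.88 [329.7, 202.3, 31.0, 56.7] 346.0 229.9
oil 0.97 [250.5, 201.7, 32.0, 78.0] 267.2 244.3
oil 0.39 [288.5, 163.3, 56.9, 57.4] 323.8 189.5
mug 0.56 [370.5, 181.9, 57.3, 55.3] 393.7 209.3
top {'mtx': array([[382.94123957,   0.        , 320.18560018],
       [  0.        , 382.94123957, 196.68705389],
       [  0.        ,   0.        ,   1.        ]]), 'R': array([[-0.16272349, -0.98667039, -0.0016154 ],
       [-0.962047
[... 593 characters left out ...]
, 6.6, 12.1] 299.5 221.7
{'time_s': 0.9, 'qpos': array([-6.79540096e+01,  1.83117067e+01,  8.96384808e+01, -6.55070375e-04,
        7.20441983e+01, -1.14609541e+00]), 'qvel': array([ 0.04766811, -0.06310288,  0.03007496, -0.00808881, -0.11585513,
       -0.06890171]), 'effort': array([-1.08439388e-03, -4.12349689e+01, -2.32235152e+01,  7.29510421e-02,
        3.76903452e-02,  1.26932304e-05]), 'ee_pos': array([ 226.44620016, -528.55262162,  227.98138941]), 'ee_rot': array([1.79994399e+02, 7.35352933e-04, 2.31922877e+01]), 'force': array([-0.27354099,  0.01579272,  0.41774792]), 'torque': array([ 0.04085497, -0.02439021, -0.02625764]), 'gripper_force': 0.0, 'gripper_width': 91.09331526698588}
```

```bash
python3 - <<'E'
import cv2
a=cv2.imread("pics/top0.png")[90:340,130:530];cv2.imwrite("pics/topc.png",cv2.resize(a,None,fx=2,fy=2,interpolation=2))
a=cv2.imread("pics/scene0.png")[110:310,140:440];cv2.imwrite("pics/scc.png",cv2.resize(a,None,fx=2.5,fy=2.5,interpolation=2))
E
```

```text
(no output)
```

View pics/topc.png

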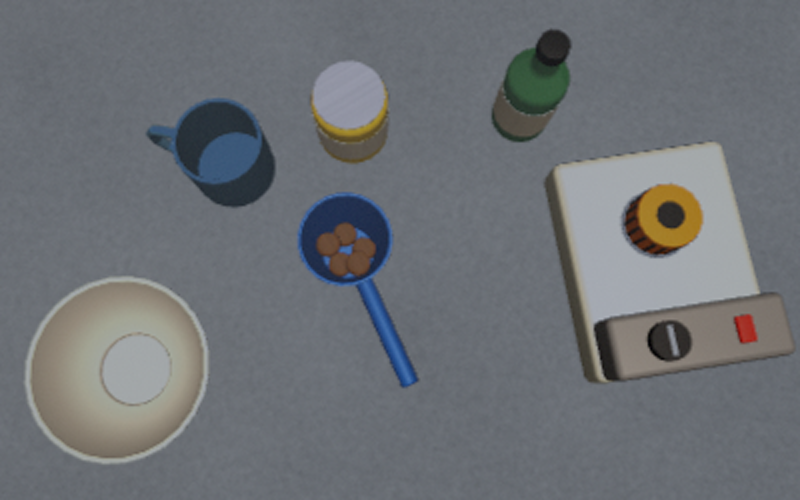

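View pics/scc.png

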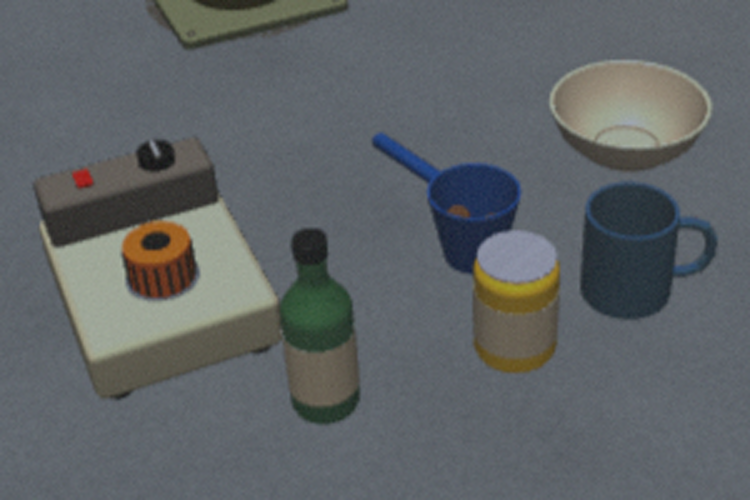

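The top view shows the scoop rim centred near (302,209), its handle end near (334,280), the bowl rim near (188,274) and the cap top near (465,199). The five nuts are visible in the scoop.

```bash
cat > h.py <<'E'
from workcell import *
import numpy as np, cv2
from scipy.spatial.transform import Rotation as Ro
def ray(n,uv,z):
    c=calibration(n);d=c["R"].T@np.linalg.inv(c["mtx"])@[uv[0],uv[1],1];o=-c["R"].T@c["t"]
    return o+d*(z-o[2])/d[2]
def proj(n,X):
    c=calibration(n);p=c["mtx"]@(c["R"]@np.asarray(X,float)+c["t"]);return p[:2]/p[2]
def tool(p,rpy,rows=1):
    "delta from the present pose in send_rows units, split in rows"
    s=state();R=Ro.from_euler("xyz",s["ee_rot"],degrees=True);T=Ro.from_euler("xyz",rpy,degrees=True)
    return (R.inv().apply(np.array(p)-s["ee_pos"])/500/rows).round(4),((R.inv()*T).as_rotvec()/.5/rows).round(4)
E
python3 - <<'E'
from h import *
r=lambda u,v,z,n="top":ray(n,(u,v),z).round(1)
t=lambda x,y,z:r(130+x/2,90+y/2,z)
s=lambda x,y,z:r(140+x/2.5,110+y/2.5,z,"scene")
print("cup rim",t(345,238.5,75),s(474.5,192,75))
print("hend",t(409,381,60),s(380,141,60),"hstart",t(365,283,60))
print("bowl",t(117,369.5,60),s(631,109,60))
print("cap",t(670.5,219,98),s(158,244,98))
print("tin",t(350,97,100),s(517,259,100));print("mug",t(218,142,90),s(632,217,90))
print("oil",t(554,47,170),s(310,240,170))
for p in((553,172),(720,146),(760,295)):print("mill top",t(*p,60))
for p in((610,378),(790,350),(785,296),(600,322)):print("hump",t(*p,103))
E
```

```text
cup rim [578.7  24.7  75. ] [583.2  24.6  75. ]
hend [449.5 -10.3  60. ] [452.9  -9.8  60. ] hstart [539.2  13.6  60. ]
bowl [500.1 236.5  60. ] [515.4 230.5  60. ]
cap [ 545.7 -251.    98. ] [ 555.3 -250.4   98. ]
tin [6.981e+02 6.000e-01 1.000e+02] [ 7.068e+02 -4.000e-01  1.000e+02]
mug [679.5 121.6  90. ] [692.  117.1  90. ]
oil [ 685.7 -164.2  170. ] [ 692.4 -165.   170. ]
mill top [ 611.8 -171.9   60. ]
mill top [ 611.  -328.6   60. ]
mill top [ 472.1 -327.7   60. ]
hump [ 425.4 -168.8  103. ]
hump [ 423.4 -317.8  103. ]
hump [ 466.4 -326.   103. ]
hump [ 470.5 -170.9  103. ]
```

```bash
cat >> h.py <<'E'
def ring(r,z,n=40):
    a=np.linspace(0,2*np.pi,n);return np.c_[r*np.cos(a),r*np.sin(a),0*a+z]
def hnd():
    a=ring(8,0);return np.vstack([np.c_[0*a[:,0]-x,a[:,0],a[:,1]+60] for x in(38,138)])
MODEL=dict(cap=[np.vstack([ring(28,60),ring(28,98)])],bowl=[np.vstack([ring(45,0),ring(80,60),ring(66,30)])],
 tin=[np.vstack([ring(35,0),ring(35,100)])],cup=[np.vstack([ring(27,0),ring(42,75)]),hnd()])
def render(n,parts,x,y,yaw=0,z=0,S=4):
    m=np.zeros((400*S,640*S),np.uint8);c=calibration(n);R=Ro.from_euler("z",yaw).as_matrix()
    for P in parts:
        q=(P@R.T+[x,y,z])@c["R"].T+c["t"];q=q@c["mtx"].T;q=(q[:,:2]/q[:,2:]+.5)*S
        cv2.fillConvexPoly(m,cv2.convexHull(q.astype(np.int32)),1)
    return cv2.resize(m.astype(np.float32),(640,400),interpolation=cv2.INTER_AREA)
def fit(label,x0,cams=("scene","top"),z=0,grab=True):
    from scipy.optimize import minimize
    M={}
    for n in cams:
        if grab: grab_frame(n)
        d=trace(n,label)
        if d: M[n]=d[0]["pixels"].astype(np.float32)
    def cost(v,ns):
        return sum(1-np.minimum(a:=render(n,MODEL[label],v[0],v[1],v[2] if len(v)>2 else 0,z),M[n]).sum()/np.maximum(a,M[n]).sum() for n in ns)
    for ns in [[n] for n in M]+[list(M)]:
        k=np.array([12,12,.1][:len(x0)]);sim=np.vstack([x0]+[np.array(x0)+np.eye(len(x0))[i]*k for i in range(len(x0))])
        o=minimize(cost,x0,args=(ns,),method="Nelder-Mead",options=dict(initial_simplex=sim,xatol=.2,fatol=1e-4))
        print(label,ns,o.x.round(3),round(o.fun,3))
E
python3 - <<'E'
from h import *
fit("cap",[550,-250]);fit("bowl",[505,235],grab=False);fit("tin",[700,0],grab=False);fit("cup",[580,25,.26],grab=False)
E
```

```text
cap ['scene'] [ 548.087 -251.267] 0.055
cap ['top'] [ 550.168 -252.216] 0.062
cap ['scene', 'top'] [ 549.757 -251.98 ] 0.127
bowl ['scene'] [500.73  237.472] 0.058
bowl ['top'] [502.478 237.611] 0.029
bowl ['scene', 'top'] [502.216 237.194] 0.09
tin ['scene'] [698.679   3.867] 0.091
tin ['top'] [699.36    1.133] 0.107
tin ['scene', 'top'] [698.652   3.32 ] 0.209
cup ['scene'] [5.75426e+02 2.57230e+01 2.80000e-01] 0.206
cup ['top'] [5.79615e+02 2.49240e+01 2.67000e-01] 0.272
cup ['scene', 'top'] [5.79278e+02 2.47100e+01 2.66000e-01] 0.488
```

```bash
python3 - <<'E'
from h import *
print(tool([487.5,0,220],[180,0,15.2],13))
print(tool([487.5,0,220],[180,0,15.2],1))
E
```

```text
(array([ 0.0689, -0.0589,  0.0012]), array([ 0.    , -0.    ,  0.0215]))
(array([ 0.8962, -0.7661,  0.0159]), array([ 2.00e-04, -0.00e+00,  2.79e-01]))
```

Emit:
send_rows:
  deltas:
    - [[0.069,-0.059,0.001],[0,0,0]]
    - [[0.069,-0.059,0.001],[0,0,0]]
    - [[0.069,-0.059,0.001],[0,0,0]]
    - [[0.069,-0.059,0.001],[0,0,0]]
    - [[0.069,-0.059,0.001],[0,0,0]]
    - [[0.069,-0.059,0.001],[0,0,0]]
    - [[0.069,-0.059,0.001],[0,0,0]]
    - [[0.069,-0.059,0.001],[0,0,0]]
    - [[0.069,-0.059,0.001],[0,0,0]]
    - [[0.069,-0.059,0.001],[0,0,0]]

```text
time_s: 2.4
ee_pos: [428.0, -119.8, 223.2]
ee_rot: [180.0, -0.0, 23.2]
force: [0.5, -0.7, -0.2]
gripper_width: 91.1
gripper_force: 0.0
```

Emit:
send_rows:
  deltas:
    - [[0.069,-0.059,0.001],[0,0,0]]
    - [[0.069,-0.059,0.001],[0,0,0]]
    - [[0.069,-0.059,0.001],[0,0,0]]
    - [[0,0,0],[0,0,0.28]]
    - [[0,0,0],[-0.28,0,0]]
  grip: 0.3

```text
time_s: 2.9
ee_pos: [489.2, -0.7, 221.4]
ee_rot: [171.8, -0.1, 14.9]
force: [-0.6, -0.6, -0.5]
gripper_width: 64.0
gripper_force: 0.0
```

```bash
python3 - <<'E'
from h import *
s=state()
for k in("time_s","qpos","ee_pos","ee_rot","gripper_width"):print(k,np.round(s[k],2))
E
```

```text
time_s 2.9
qpos [  3.87  10.07 102.49  -8.84  66.06  82.48]
ee_pos [489.19  -0.65 221.42]
ee_rot [ 1.7176e+02 -6.0000e-02  1.4890e+01]
gripper_width 64.03
```

Emit:
send_rows:
  deltas:
    - [[0,0,0],[-0.26,0,0]]
    - [[0,0,0],[-0.25,0,0]]
    - [[0,0,0],[-0.25,0,0]]
    - [[0,0,0],[0,0,0]]

```text
time_s: 3.3
ee_pos: [486.7, 2.8, 220.0]
ee_rot: [150.2, 0.2, 15.5]
force: [-0.4, -0.0, -1.0]
gripper_width: 63.7
gripper_force: 0.0
```

```bash
python3 - <<'E'
from h import *
s=state();R=Ro.from_euler("xyz",s["ee_rot"],degrees=True);print(s["ee_rot"],s["ee_pos"],s["qpos"].round(1),R.as_matrix().round(3))
z=R.apply([0,0,1]);g=np.array([487.5,-.1,60])+5*z
print(tool(g-90*z,s["ee_rot"]),tool(g,s["ee_rot"]))
E
```

```text
[150.19804673   0.2062288   15.46175197] [486.68473631   2.84486797 219.95075846] [ 18.1  11.4 107.1 -32.6  66.9 107.1] [[ 0.964  0.233  0.129]
 [ 0.267 -0.836 -0.48 ]
 [-0.004  0.497 -0.868]]
(array([ 0.0012, -0.1537,  0.1106]), array([0., 0., 0.])) (array([ 0.0012, -0.1537,  0.2906]), array([0., 0., 0.]))
```

Emit:
send_rows:
  deltas:
    - [[0,-0.051,0.037],[0,0,0]]
    - [[0,-0.051,0.037],[0,0,0]]
    - [[0,-0.051,0.037],[0,0,0]]
    - [[0,0,0.045],[0,0,0]]
    - [[0,0,0.045],[0,0,0]]
    - [[0,0,0.045],[0,0,0]]
    - [[0,0,0.045],[0,0,0]]
    - [[0,0,0],[0,0,0]]
    - [[0,0,0],[0,0,0]]

```text
time_s: 4.2
ee_pos: [489.7, -5.6, 57.6]
ee_rot: [150.2, -0.0, 15.1]
force: [0.2, -0.8, 0.1]
gripper_width: 63.8
gripper_force: 0.0
```

```bash
python3 - <<'E'
from h import *
s=state();R=Ro.from_euler("xyz",s["ee_rot"],degrees=True);z=R.apply([0,0,1])
print(s["ee_rot"],s["ee_pos"]-5*z,s["force"])
f=grab_frame("top");c=f[150:330,240:400];cv2.imwrite("pics/g1.png",cv2.resize(c,None,fx=3,fy=3)[:,:,::-1])
E
```

```text
[ 1.50247294e+02 -1.97092991e-02  1.50658053e+01] [489.01343876  -3.25065257  61.92267595] [ 0.19325836 -0.80059463  0.09421997]
```

View pics/g1.png

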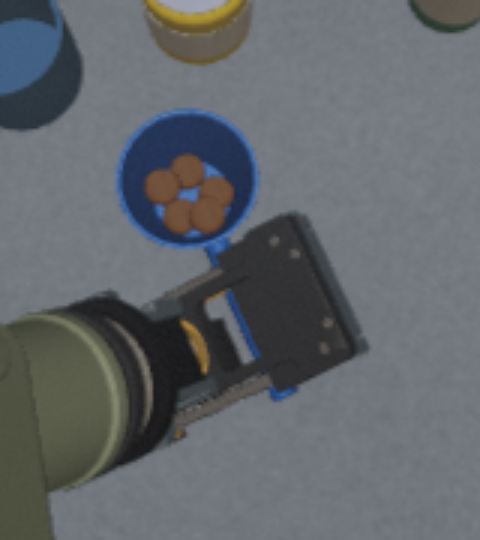

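The fingers straddle the handle, which lies between them at about (250,330) in the crop. The scoop is undisturbed. Trim 4 mm sideways, then close.

Emit:
send_rows:
  deltas:
    - [[0,-0.008,0],[0,0,0]]
    - [[0,0,0],[0,0,0]]

```text
time_s: 4.45
ee_pos: [488.8, -1.0, 55.8]
ee_rot: [150.2, -0.1, 15.2]
force: [-0.8, 0.1, -0.1]
gripper_width: 63.7
gripper_force: 0.0
```

Emit:
send_rows:
  deltas:
    - [[0,0,0],[0,0,0]]
    - [[0,0,0],[0,0,0]]
    - [[0,0,0],[0,0,0]]
    - [[0,0,0],[0,0,0]]
    - [[0,0,0],[0,0,0]]
    - [[0,0,0],[0,0,0]]
    - [[0,0,0],[0,0,0]]
    - [[0,0,0],[0,0,0]]
  grip: 1
  grip_force: 50

```text
time_s: 5.25
ee_pos: [488.3, -1.8, 55.2]
ee_rot: [150.2, 0.0, 15.2]
force: [0.1, -0.1, 0.3]
gripper_width: 15.3
gripper_force: 50.0
```

```bash
python3 - <<'E'
from h import *
s=state();R=Ro.from_euler("xyz",s["ee_rot"],degrees=True);z=R.apply([0,0,1])
print(s["ee_rot"],s["ee_pos"],s["ee_pos"]-5*z,s["force"],s["gripper_width"],s["gripper_force"])
print(R.inv().apply([0,0,1]))
E
```

```text
[1.50196683e+02 2.69239497e-03 1.51683783e+01] [488.32591692  -1.82073699  55.17261396] [487.67586554   0.57785833  59.51129737] [ 0.06539205 -0.06643665  0.25289015] 15.335299583338015 50.0001186132431
[-4.69911569e-05  4.97024195e-01 -8.67736681e-01]
```

Emit:
send_rows:
  deltas:
    - [[0,0.02,-0.035],[0,0,0]]
    - [[0,0.03,-0.052],[0,0,0]]
    - [[0,0.03,-0.052],[0,0,0]]
    - [[0,0.03,-0.052],[0,0,0]]
    - [[0,0,0],[0,0,0]]

```text
time_s: 5.75
ee_pos: [490.4, -1.5, 168.7]
ee_rot: [150.2, -0.4, 15.2]
force: [0.9, 0.7, -2.3]
gripper_width: 15.3
gripper_force: 50.0
```

Emit:
send_rows:
  deltas:
    - [[-0.004,-0.04,-0.023],[0,0,0]]
    - [[-0.005,-0.055,-0.032],[0,0,0]]
    - [[-0.005,-0.055,-0.032],[0,0,0]]
    - [[-0.005,-0.055,-0.032],[0,0,0]]
    - [[-0.005,-0.055,-0.032],[0,0,0]]
    - [[-0.005,-0.055,-0.032],[0,0,0]]
    - [[-0.005,-0.055,-0.032],[0,0,0]]
    - [[-0.004,-0.055,-0.03],[0,0,0]]

```text
time_s: 6.55
ee_pos: [404.6, 230.6, 164.7]
ee_rot: [150.2, 0.1, 15.2]
force: [0.9, 0.5, -2.1]
gripper_width: 15.2
gripper_force: 50.0
```

```bash
python3 - <<'E'
from h import *
s=state();R=Ro.from_euler("xyz",s["ee_rot"],degrees=True);z=R.apply([0,0,1])
print(s["time_s"],s["qpos"].round(1),s["ee_rot"],s["ee_pos"],s["ee_pos"]-5*z,s["force"],s["gripper_width"])
f=grab_frame("top");c=f[150:370,120:440];cv2.imwrite("pics/g2.png",cv2.resize(c,None,fx=2,fy=2)[:,:,::-1])
E
```

```text
6.55 [ 45.4  19.5 104.5 -26.5  74.  131.7] [1.50163997e+02 1.29078308e-01 1.51725503e+01] [404.5965044  230.57566539 164.69385771] [403.95486444 232.97910586 169.03111169] [ 0.93103486  0.53397402 -2.14356379] 15.183826544418226
```

View pics/g2.png

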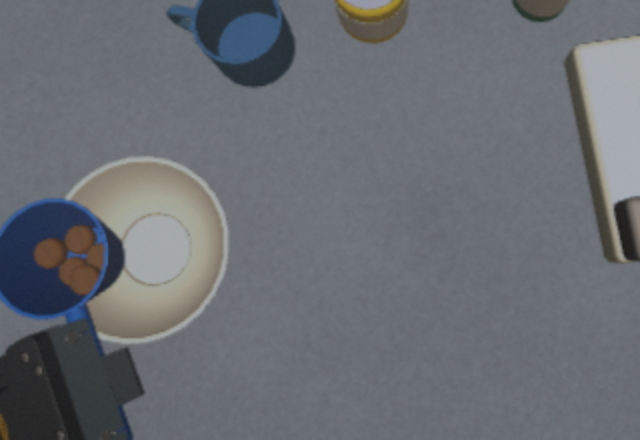

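The scoop, with all five nuts inside, hangs partly over the bowl at upper left (52,258 in the crop). The bowl is centred near (145,248).

Emit:
send_rows:
  deltas:
    - [[0,0,0],[0.2,0,0]]
    - [[0,0,0],[0.25,0,0]]
    - [[0,0,0],[0.25,0,0]]
    - [[0,0,0],[0.25,0,0]]
    - [[0,0,0],[0.2,0,0]]
    - [[0,0,0],[0.1,0,0]]
    - [[0,0,0],[0,0,0]]

```text
time_s: 7.3
ee_pos: [405.3, 227.6, 164.7]
ee_rot: [-174.0, 0.2, 15.0]
force: [-0.4, -0.7, -0.8]
gripper_width: 15.3
gripper_force: 50.0
```

```bash
python3 - <<'E'
from h import *
s=state();R=Ro.from_euler("xyz",s["ee_rot"],degrees=True);z=R.apply([0,0,1])
print(s["time_s"],s["qpos"].round(1),s["ee_rot"],s["ee_pos"],s["ee_pos"]-5*z,s["force"],s["gripper_width"])
x=R.apply([1,0,0]);print(s["ee_pos"]-5*z+95*x)
E
```

```text
7.3 [ 23.8  11.1 109.9   6.9  58.5  95.3] [-174.04764811    0.18603034   14.96176864] [405.27176819 227.61293747 164.74722877] [405.42123266 227.11617755 169.72024495] [-0.44687283 -0.69327932 -0.80028556] 15.276735563024896
[497.2000885  251.64262205 169.4117955 ]
```

Emit:
send_rows:
  deltas:
    - [[0,0,0.03],[0.1,0,0]]
    - [[0,0,0],[0.2,0,0]]
    - [[0,0,0],[0.2,0,0]]
    - [[0,0,0],[0.2,0,0]]
    - [[0,0,0],[0.2,0,0]]
    - [[0,0,0],[0.2,0,0]]
    - [[0,0,0],[0.2,0,0]]
    - [[0,0,0],[0.2,0,0]]
    - [[0,0,0],[0.2,0,0]]
    - [[0,0,0],[0.2,0,0]]

```text
time_s: 8.3
ee_pos: [405.1, 231.1, 150.1]
ee_rot: [-119.5, 0.1, 15.2]
force: [0.2, 1.6, -2.8]
gripper_width: 15.3
gripper_force: 50.0
```

Emit:
send_rows:
  deltas:
    - [[0,0,0],[0.2,0,0]]
    - [[0,0,0],[0.2,0,0]]
    - [[0,0,0],[0.2,0,0]]
    - [[0,0,0],[0.2,0,0]]
    - [[0,0,0],[0.2,0,0]]
    - [[0,0,0],[0,0,0]]
    - [[0,0,0],[0,0,0]]
    - [[0,0,0],[0,0,0]]

```text
time_s: 9.1
ee_pos: [405.2, 231.6, 151.4]
ee_rot: [-91.0, -0.0, 15.3]
force: [-0.8, -1.4, -1.1]
gripper_width: 15.2
gripper_force: 50.0
```

```bash
python3 - <<'E'
from h import *
s=state();R=Ro.from_euler("xyz",s["ee_rot"],degrees=True);z=R.apply([0,0,1])
print(s["time_s"],s["qpos"].round(1),s["ee_rot"],s["ee_pos"]-5*z,s["force"],s["gripper_width"])
f=grab_frame("top")[170:370,120:400];g=grab_frame("scene")[90:290,280:560]
cv2.imwrite("pics/g3.png",cv2.resize(np.hstack([f,g]),(800,286))[:,:,::-1])
E
```

```text
9.1 [-10.5  44.  120.8  64.8  95.5  13.7] [-9.10410835e+01 -3.76863136e-02  1.52551925e+01] [406.53793758 226.76028141 151.51553345] [-0.83430808 -1.39959192 -1.12229118] 15.161730737975777
```

View pics/g3.png

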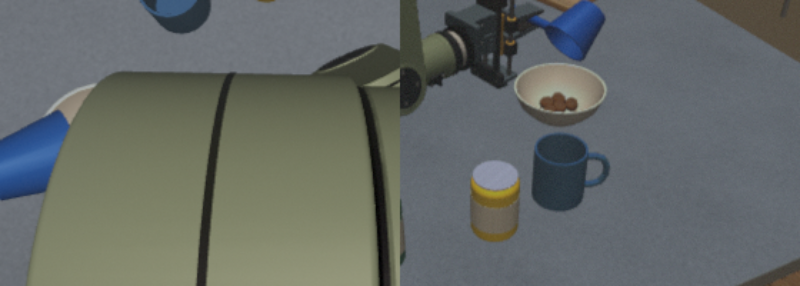

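Emit:
send_rows:
  deltas:
    - [[0,-0.04,0],[0.2,0,0]]
    - [[0,0,0],[0.25,0,0]]
    - [[0,0,0],[0,0,0]]
    - [[0,0,0],[-0.28,0,0]]
    - [[0,0,0],[0.28,0,0]]
    - [[0,0,0],[0,0,0]]
    - [[0,0,0],[0,0,0]]

```text
time_s: 9.9
ee_pos: [405.2, 231.7, 171.2]
ee_rot: [-78.2, 0.0, 15.2]
force: [-0.2, -1.5, -0.9]
gripper_width: 15.1
gripper_force: 50.0
```

Emit:
send_rows:
  deltas:
    - [[0,0,0],[-0.28,0,0]]
    - [[0,0,0],[-0.28,0,0]]
    - [[0,0,0],[-0.28,0,0]]
    - [[0,0,0],[-0.28,0,0]]
    - [[0,0,0],[-0.28,0,0]]
    - [[0,0,0],[-0.28,0,0]]
    - [[0,0,0],[-0.28,0,0]]
    - [[0,0,0],[-0.28,0,0]]
    - [[0,0,0],[-0.28,0,0]]
    - [[0,0,0],[-0.28,0,0]]

```text
time_s: 10.9
ee_pos: [405.1, 230.8, 172.8]
ee_rot: [-158.6, -0.2, 15.0]
force: [-1.3, -0.5, -2.0]
gripper_width: 15.1
gripper_force: 50.0
```

```bash
python3 - <<'E'
from h import *
s=state();R=Ro.from_euler("xyz",s["ee_rot"],degrees=True);z=R.apply([0,0,1])
print(s["time_s"],s["qpos"].round(1),s["ee_rot"],s["ee_pos"]-5*z,s["force"],s["gripper_width"])
f=grab_frame("top")[170:370,120:400];g=grab_frame("scene")[90:290,280:560]
cv2.imwrite("pics/g4.png",cv2.resize(np.hstack([f,g]),(800,286))[:,:,::-1])
for n in("top","scene"):
    for d in trace(n,"nut0"):print(n,round(d["p"],2),d["bbox"])
E
```

```text
10.9 [ 13.6  11.1 111.9  25.   59.8  75.3] [-158.57734886   -0.19302883   15.01208871] [405.60675717 229.02587868 177.43252597] [-1.33655839 -0.49611227 -2.02070263] 15.11981879927042
scene 0.65 [397.2, 155.0, 4.3, 11.8]
scene 0.56 [384.8, 152.6, 12.2, 9.0]
scene 0.52 [386.0, 159.7, 12.0, 9.9]
```

View pics/g4.png

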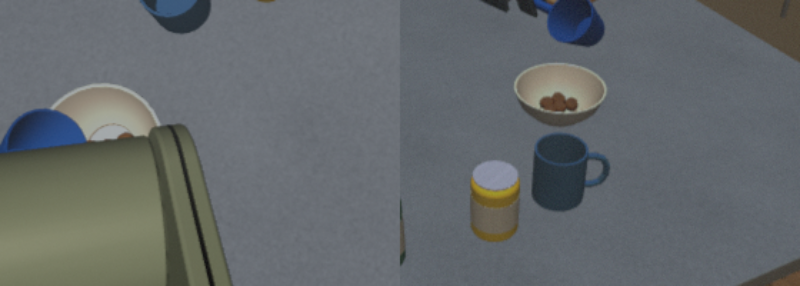

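Emit:
send_rows:
  deltas:
    - [[0,0,0],[-0.28,0,0]]
    - [[0,0,0],[-0.28,0,0]]
    - [[0,0,0],[-0.28,0,0]]
    - [[0,0,0],[-0.28,0,0]]
    - [[0,0,0],[-0.28,0,0]]
    - [[0,0,0],[-0.28,0,0]]
    - [[0,0,0],[-0.107,0,0]]
    - [[0,0,0],[0,0,0]]
    - [[0,0,0],[0,0,0]]

```text
time_s: 12.0
ee_pos: [405.1, 230.2, 170.1]
ee_rot: [150.6, 0.2, 15.0]
force: [0.2, -0.5, -1.1]
gripper_width: 14.7
gripper_force: 50.0
```

```bash
python3 - <<'E'
from h import *
s=state();print(s["ee_pos"],s["ee_rot"],s["qpos"].round(1))
print(tool([488.3,-1.8,130],[150.2,0,15.17],8),tool([488.3,-1.8,130],[150.2,0,15.17],1))
f=grab_frame("top");cv2.imwrite("pics/g5.png",cv2.resize(f[170:370,120:400],(560,400))[:,:,::-1])
for d in trace("top","nut0"):print(round(d["p"],2),d["bbox"])
E
```

```text
[405.05926989 230.21027991 170.05989961] [150.60328041   0.21414781  15.04154173] [ 45.1  19.1 104.1 -26.1  74.4 131.1]
(array([0.0051, 0.0486, 0.0389]), array([-0.0018,  0.0011, -0.    ])) (array([0.0407, 0.3888, 0.3108]), array([-0.0141,  0.0087, -0.0002]))
0.53 [442.3, 181.6, 39.6, 34.9]
0.46 [198.3, 276.3, 13.5, 16.9]
0.46 [179.0, 269.4, 9.0, 11.7]
0.45 [202.8, 261.3, 10.2, 13.1]
0.42 [191.3, 266.1, 10.2, 14.2]
```

View pics/g5.png

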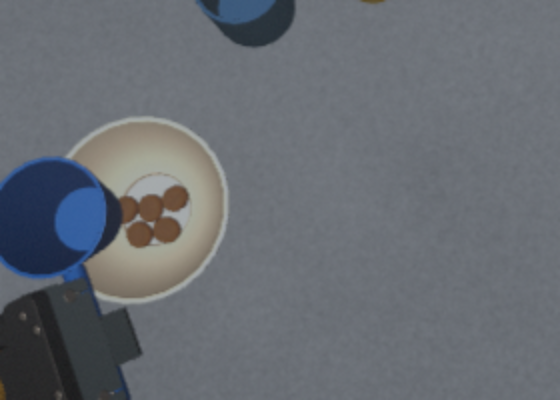

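All five nuts lie in the bowl, around (150,215) in the crop, and the scoop is empty. Now carry it back.

Emit:
send_rows:
  deltas:
    - [[0.005,0.0486,0.0389],[0,0,0]]
    - [[0.005,0.0486,0.0389],[0,0,0]]
    - [[0.005,0.0486,0.0389],[0,0,0]]
    - [[0.005,0.0486,0.0389],[0,0,0]]
    - [[0.005,0.0486,0.0389],[0,0,0]]
    - [[0.005,0.0486,0.0389],[0,0,0]]
    - [[0.005,0.0486,0.0389],[0,0,0]]
    - [[0.005,0.0486,0.0389],[-0.015,0,0]]
    - [[0,0,0],[0,0,0]]
    - [[0,0,0],[0,0,0]]

```text
time_s: 13.1
ee_pos: [488.6, -1.7, 131.4]
ee_rot: [150.2, -0.0, 15.0]
force: [-0.6, 1.0, -1.6]
gripper_width: 15.2
gripper_force: 50.0
```

```bash
python3 - <<'E'
from h import *
s=state();print(s["ee_pos"],s["ee_rot"],s["force"],s["gripper_width"])
print(tool([488.3,-1.8,58],[150.2,0,15.17],1))
f=grab_frame("scene");cv2.imwrite("pics/g6.png",cv2.resize(f[110:260,230:430],(800,600),interpolation=2)[:,:,::-1])
E
```

```text
[488.56669691  -1.69975566 131.41464471] [ 1.50197041e+02 -2.61998060e-02  1.49733804e+01] [-0.57564377  1.0394623  -1.57534625] 15.246021168244981
(array([-0.0006, -0.0729,  0.1274]), array([ 0.0001,  0.0026, -0.0064]))
```

View pics/g6.png

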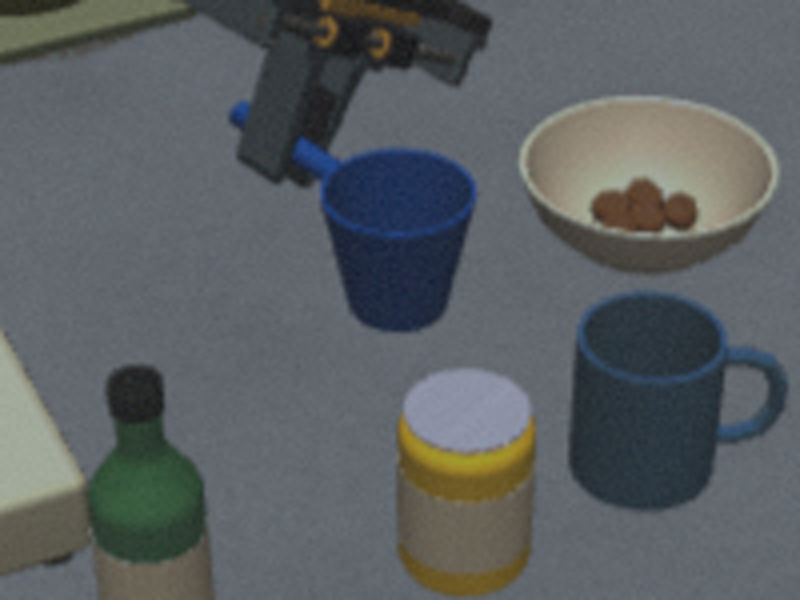

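The scoop looks upright and empty (rim at about 400,192), with the nuts in the bowl (645,205). Lower it.

Emit:
send_rows:
  deltas:
    - [[0,-0.018,0.032],[0,0,0]]
    - [[0,-0.018,0.032],[0,0,0]]
    - [[0,-0.018,0.032],[0,0,0]]
    - [[0,-0.018,0.031],[0,0,0]]
    - [[0,0,0],[0,0,0]]
    - [[0,-0.0015,0.0026],[0,0,0]]
    - [[0,0,0],[0,0,0]]
    - [[0,0,0],[0,0,0]]

```text
time_s: 13.95
ee_pos: [489.6, -0.5, 57.5]
ee_rot: [150.1, -0.1, 15.2]
force: [-0.1, -0.2, -0.2]
gripper_width: 15.0
gripper_force: 50.0
```

```bash
python3 - <<'E'
from h import *
s=state();print(s["ee_pos"],s["ee_rot"],s["force"],s["torque"],s["gripper_width"])
E
```

```text
[ 4.89627660e+02 -4.70040209e-01  5.75176198e+01] [ 1.50146012e+02 -1.05991641e-01  1.51853052e+01] [-0.10673562 -0.15214912 -0.15783182] [ 0.3678828   0.22967551 -0.05575916] 14.974345828890218
```

Emit:
send_rows:
  deltas:
    - [[0,-0.001,0.0017],[0,0,0]]
    - [[0,0,0],[0,0,0]]
    - [[0,0,0],[0,0,0]]

```text
time_s: 14.25
ee_pos: [489.2, -0.8, 55.9]
ee_rot: [150.1, -0.0, 15.2]
force: [1.0, 0.6, -1.2]
gripper_width: 14.6
gripper_force: 50.0
```

Emit:
send_rows:
  deltas:
    - [[0,-0.001,0.0017],[0,0,0]]
    - [[0,0,0],[0,0,0]]
    - [[0,0,0],[0,0,0]]

```text
time_s: 14.55
ee_pos: [489.1, -1.0, 55.0]
ee_rot: [150.1, 0.0, 15.2]
force: [-1.0, 0.3, 3.5]
gripper_width: 15.1
gripper_force: 50.0
```

Emit:
send_rows:
  deltas:
    - [[0,0,0],[0,0,0]]
    - [[0,0,0],[0,0,0]]
    - [[0,0,0],[0,0,0]]
    - [[0,0,0],[0,0,0]]
    - [[0,0,0],[0,0,0]]
    - [[0,0,-0.02],[0,0,0]]
    - [[0,0,-0.05],[0,0,0]]
    - [[0,0,-0.08],[0,0,0]]
    - [[0,0,-0.08],[0,0,0]]
  grip: 0.3

```text
time_s: 15.45
ee_pos: [473.4, 55.2, 155.8]
ee_rot: [150.2, 0.1, 15.2]
force: [1.3, -0.2, -0.5]
gripper_width: 63.8
gripper_force: 0.0
```

```bash
python3 - <<'E'
from h import *
s=state();print(s["time_s"],s["ee_pos"],s["ee_rot"],s["qpos"].round(1),s["force"],s["gripper_width"])
fit("cup",[580,25,.26]);fit("cap",[550,-252],grab=False)
E
```

```text
15.45 [473.3849778   55.16980305 155.76720508] [1.50176677e+02 5.81083037e-02 1.51544920e+01] [ 24.5  16.1 111.4 -33.6  62.4 117.9] [ 1.2725525  -0.23766451 -0.53079417] 63.81515616926163
cup ['scene'] [5.78068e+02 2.60150e+01 2.62000e-01] 0.21
cup ['top'] [5.81357e+02 2.57570e+01 2.59000e-01] 0.057
cup ['scene', 'top'] [5.80691e+02 2.53890e+01 2.55000e-01] 0.273
cap ['scene'] [ 547.243 -251.181] 0.061
cap ['scene'] [ 547.243 -251.181] 0.061
```

Emit:
send_rows:
  deltas:
    - [[0,0,-0.09],[0.26,0,0]]
    - [[0,0,0],[0.26,0,0]]
    - [[0,0,0],[0.26,0,0]]
    - [[0,0,0],[0.26,0,0]]
    - [[0,0,0],[0,0,-0.28]]
    - [[0,0,0],[0,0,-0.28]]
    - [[0,0,0],[0,0,-0.28]]
    - [[0,0,0],[0,0,-0.28]]
    - [[0,0,0],[0,0,-0.28]]
    - [[0,0,0],[0,0,-0.28]]
  grip: 0

```text
time_s: 16.75
ee_pos: [467.4, 75.3, 191.8]
ee_rot: [-179.9, 0.2, 63.6]
force: [-0.3, -0.0, -0.2]
gripper_width: 90.9
gripper_force: 0.0
```

Emit:
send_rows:
  deltas:
    - [[0,0,0],[0,0,0]]
    - [[0,0,0],[0,0,0]]

```text
time_s: 16.95
ee_pos: [467.7, 75.6, 192.4]
ee_rot: [-179.9, 0.1, 63.1]
force: [-0.2, 0.3, 1.2]
gripper_width: 91.0
gripper_force: 0.0
```

```bash
python3 - <<'E'
from h import *
s=state();print(s["time_s"],s["ee_pos"],s["ee_rot"],s["qpos"].round(1),s["gripper_width"])
print(tool([549.5,-252,190],[180,0,63],8))
grab_frame("top");fit("cap",[550,-252],cams=("top",),grab=False)
E
```

```text
16.95 [467.74651727  75.61400258 192.42013601] [-1.79936382e+02  1.28545158e-01  6.30911521e+01] [ 7.800e+00  1.090e+01  1.054e+02 -1.000e-01  6.380e+01  3.480e+01] 91.00284846635401
(array([-0.0638,  0.0553,  0.0007]), array([-0.0003,  0.0006,  0.0004]))
cap ['top'] [ 550.301 -251.902] 0.103
cap ['top'] [ 550.301 -251.902] 0.103
```

Emit:
send_rows:
  deltas:
    - [[-0.064,0.055,0],[0,0,0]]
    - [[-0.064,0.055,0],[0,0,0]]
    - [[-0.064,0.055,0],[0,0,0]]
    - [[-0.064,0.055,0],[0,0,0]]
    - [[-0.064,0.055,0],[0,0,0]]
    - [[-0.064,0.055,0],[0,0,0]]
    - [[-0.064,0.055,0],[0,0,0]]
    - [[-0.063,0.055,0],[0,0,0]]
    - [[0,0,0],[0,0,0]]
    - [[0,0,0],[0,0,0]]

```text
time_s: 18.05
ee_pos: [549.6, -251.6, 193.0]
ee_rot: [-179.9, 0.0, 63.1]
force: [-0.7, 0.4, -0.3]
gripper_width: 91.1
gripper_force: 0.0
```

```bash
python3 - <<'E'
from h import *
P=[];
for i in range(4):
    grab_frame("scene");P.append(np.r_[state()["ee_pos"],state()["ee_rot"]])
s=state();print(s["time_s"],np.mean(P,0).round(2),s["qpos"].round(1))
print(tool([549.5,-252,79],[180,0,63]))
E
```

```text
18.25 [ 5.4960e+02 -2.5004e+02  1.9360e+02 -8.9980e+01  3.0000e-02  6.3300e+01] [-25.5  22.2  88.8  -0.   69.    1.1]
(array([-0.0041,  0.0016,  0.2299]), array([0.0007, 0.0012, 0.0126]))
```

Emit:
send_rows:
  deltas:
    - [[-0.003,0.001,0.04],[0,0,0]]
    - [[0,0,0.05],[0,0,0]]
    - [[0,0,0.05],[0,0,0]]
    - [[0,0,0.04],[0,0,0]]
    - [[0,0,0.025],[0,0,0]]
    - [[0,0,0.022],[0,0,0]]
    - [[0,0,0],[0,0,0]]
    - [[0,0,0],[0,0,0]]

```text
time_s: 19.05
ee_pos: [550.3, -252.7, 80.9]
ee_rot: [179.9, 0.0, 63.3]
force: [0.2, 0.1, 0.3]
gripper_width: 91.2
gripper_force: 0.0
```

```bash
python3 - <<'E'
from h import *
P=[];
for i in range(4):
    grab_frame("scene");s=state();P.append(np.r_[s["ee_pos"],s["force"]])
print(s["time_s"],np.mean(P,0).round(2),s["qpos"].round(1))
f=grab_frame("scene");g=grab_frame("top");cv2.imwrite("pics/g7.png",cv2.resize(np.hstack([f[150:270,130:290],g[130:250,380:540]]),(800,300),interpolation=2)[:,:,::-1])
E
```

```text
19.25 [ 5.5041e+02 -2.5293e+02  8.1310e+01  2.0000e-01  1.2000e-01  3.0000e-01] [-25.7  28.   97.   -0.1  54.8   1. ]
```

View pics/g7.png

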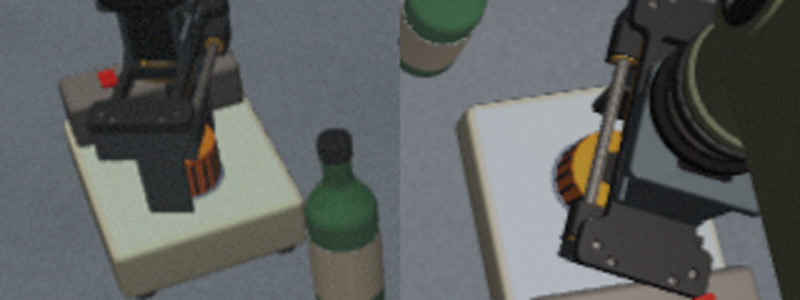

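The fingers straddle the cap, at about (200,160) on the left and (585,175) on the right, with room to spare. Close.

Emit:
send_rows:
  deltas:
    - [[0,0,0],[0,0,0]]
    - [[0,0,0],[0,0,0]]
    - [[0,0,0],[0,0,0]]
    - [[0,0,0],[0,0,0]]
    - [[0,0,0],[0,0,0]]
    - [[0,0,0],[0,0,0]]
  grip: 1
  grip_force: 30

```text
time_s: 19.95
ee_pos: [549.7, -252.7, 80.3]
ee_rot: [180.0, 0.0, 63.3]
force: [-0.3, -0.1, -0.3]
gripper_width: 55.4
gripper_force: 30.0
```

```bash
python3 - <<'E'
from h import *
s=state();print({k:np.round(s[k],2) for k in s})
E
```

```text
{'time_s': np.float64(19.95), 'qpos': array([-2.575e+01,  2.805e+01,  9.710e+01, -6.000e-02,  5.482e+01,
        9.800e-01]), 'qvel': array([-0.08,  0.09,  0.03,  0.1 , -0.03, -0.03]), 'effort': array([ 1.000e-02, -4.645e+01, -1.952e+01,  7.000e-02,  0.000e+00,
        0.000e+00]), 'ee_pos': array([ 549.75, -252.68,   80.29]), 'ee_rot': array([1.7996e+02, 5.0000e-02, 6.3300e+01]), 'force': array([-0.27, -0.1 , -0.27]), 'torque': array([-0.02, -0.06, -0.03]), 'gripper_force': np.float64(30.0), 'gripper_width': np.float64(55.39)}
```

Emit:
send_rows:
  deltas:
    - [[0,0,0],[0,0,-0.1]]
    - [[0,0,0],[0,0,-0.1]]
    - [[0,0,0],[0,0,-0.1]]
    - [[0,0,0],[0,0,-0.1]]
    - [[0,0,0],[0,0,-0.1]]
    - [[0,0,0],[0,0,-0.1]]
    - [[0,0,0],[0,0,0]]
    - [[0,0,0],[0,0,0]]

```text
time_s: 20.75
ee_pos: [549.9, -252.6, 80.2]
ee_rot: [180.0, 0.0, 80.3]
force: [0.8, -0.1, -0.5]
gripper_width: 56.0
gripper_force: 30.0
```

```bash
python3 - <<'E'
from h import *
s=state();print({k:np.round(s[k],2) for k in ("ee_pos","ee_rot","force","torque","effort","gripper_width","qpos")})
E
```

```text
{'ee_pos': array([ 549.93, -252.61,   80.25]), 'ee_rot': array([1.7995e+02, 1.0000e-02, 8.0300e+01]), 'force': array([ 0.77, -0.09, -0.45]), 'torque': array([ 0.02, -0.15, -1.23]), 'effort': array([  1.04, -46.84, -19.39,  -0.7 ,   0.24,  -1.19]), 'gripper_width': np.float64(55.99), 'qpos': array([-25.76,  28.05,  97.09,   0.  ,  54.8 , -16.06])}
```

Turning anticlockwise met the stop at 17° (torque 1.2 N m), so the thread is left-handed. Turn clockwise.

Emit:
send_rows:
  deltas:
    - [[0,0,0],[0,0,0.15]]
    - [[0,0,0],[0,0,0.2]]
    - [[0,0,0],[0,0,0.2]]
    - [[0,0,0],[0,0,0.2]]
    - [[0,0,0],[0,0,0.2]]
    - [[0,0,0],[0,0,0.2]]
    - [[0,0,0],[0,0,0.2]]
    - [[0,0,0],[0,0,0.2]]
    - [[0,0,0],[0,0,0]]
    - [[0,0,0],[0,0,0]]

```text
time_s: 21.75
ee_pos: [549.6, -252.6, 80.3]
ee_rot: [179.9, 0.1, 36.3]
force: [-0.5, 0.5, -0.2]
gripper_width: 56.0
gripper_force: 30.0
```

```bash
python3 - <<'E'
from h import *
s=state();print({k:np.round(s[k],2) for k in ("ee_pos","ee_rot","force","torque","effort","gripper_width","qpos")})
E
```

```text
{'ee_pos': array([ 549.63, -252.64,   80.29]), 'ee_rot': array([1.7995e+02, 6.0000e-02, 3.6260e+01]), 'force': array([-0.51,  0.46, -0.18]), 'torque': array([ 0.02, -0.01,  0.01]), 'effort': array([-1.000e-02, -4.660e+01, -1.978e+01,  5.000e-02, -1.100e-01,
        2.000e-02]), 'gripper_width': np.float64(55.97), 'qpos': array([-2.574e+01,  2.804e+01,  9.710e+01, -9.000e-02,  5.483e+01,
        2.806e+01])}
```

Emit:
send_rows:
  deltas:
    - [[0,0,0],[0,0,0.2]]
    - [[0,0,0],[0,0,0.2]]
    - [[0,0,0],[0,0,0.2]]
    - [[0,0,0],[0,0,0.2]]
    - [[0,0,0],[0,0,0.2]]
    - [[0,0,0],[0,0,0.2]]
    - [[0,0,0],[0,0,0.2]]
    - [[0,0,0],[0,0,0.2]]
    - [[0,0,0],[0,0,0.2]]
    - [[0,0,0],[0,0,0]]

```text
time_s: 22.75
ee_pos: [549.2, -252.3, 80.2]
ee_rot: [180.0, 0.1, -15.4]
force: [-2.0, 2.3, 0.7]
gripper_width: 56.0
gripper_force: 30.0
```

```bash
python3 - <<'E'
from h import *
s=state();print({k:np.round(s[k],2) for k in ("ee_pos","ee_rot","force","torque","gripper_width","qpos")})
E
```

```text
{'ee_pos': array([ 549.17, -252.28,   80.25]), 'ee_rot': array([ 1.7997e+02,  6.0000e-02, -1.5370e+01]), 'force': array([-2.  ,  2.3 ,  0.68]), 'torque': array([ 0.3 ,  0.3 , -0.08]), 'gripper_width': np.float64(55.98), 'qpos': array([-2.574e+01,  2.803e+01,  9.713e+01, -5.000e-02,  5.489e+01,
        7.966e+01])}
```

Emit:
send_rows:
  deltas:
    - [[0,0,-0.004],[0,0,0]]
    - [[0,0,-0.004],[0,0,0]]
    - [[0,0,-0.004],[0,0,0]]
    - [[0,0,-0.004],[0,0,0]]
    - [[0,0,0],[0,0,0]]
    - [[0,0,0],[0,0,0]]

```text
time_s: 23.35
ee_pos: [549.3, -252.4, 88.3]
ee_rot: [180.0, 0.0, -15.5]
force: [-3.2, 2.0, -0.2]
gripper_width: 56.0
gripper_force: 30.0
```

Emit:
send_rows:
  deltas:
    - [[0,0,-0.01],[0,0,0]]
    - [[0,0,-0.02],[0,0,0]]
    - [[0,0,-0.02],[0,0,0]]
    - [[0,0,-0.02],[0,0,0]]
    - [[0,0,-0.02],[0,0,0]]
    - [[0,0,-0.02],[0,0,0]]
    - [[0,0,-0.02],[0,0,0]]
    - [[0,0,-0.01],[0,0,0]]
    - [[0,0,0],[0,0,0]]
    - [[0,0,0],[0,0,0]]

```text
time_s: 24.35
ee_pos: [549.6, -252.5, 158.1]
ee_rot: [180.0, -0.0, -15.5]
force: [0.0, 0.2, -0.5]
gripper_width: 56.2
gripper_force: 30.0
```

```bash
python3 - <<'E'
from h import *
f=grab_frame("scene");g=grab_frame("top");s=state();print({k:np.round(s[k],2) for k in ("time_s","ee_pos","ee_rot","force","torque","gripper_width")})
cv2.imwrite("pics/g8.png",np.hstack([cv2.resize(f[120:280,130:450],(800,400),interpolation=2)])[:,:,::-1])
fit("cap",[550,-252],z=72,grab=False)
E
```

```text
{'time_s': np.float64(24.45), 'ee_pos': array([ 549.41, -252.41,  157.67]), 'ee_rot': array([ 1.7996e+02,  4.0000e-02, -1.5480e+01]), 'force': array([ 0.16, -0.19,  0.13]), 'torque': array([ 0.08,  0.07, -0.01]), 'gripper_width': np.float64(56.04)}
cap ['scene'] [ 541.801 -251.931] 0.034
cap ['top'] [ 546.25 -253.5 ] 0.777
cap ['scene', 'top'] [ 541.77  -252.013] 0.813
```

View pics/g8.png

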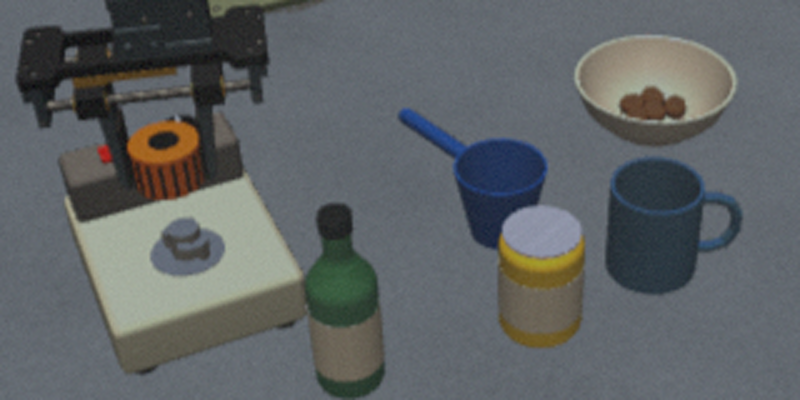

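The cap hangs in the gripper at about (165,155), straight above the bare stub (185,240). The scoop stands upright, the nuts are in the bowl, and the tin, bottle and mug haven't moved.

```bash
python3 -c "
from workcell import *
print(job_done())"
```

```text
the job is handed in; nothing more can be done
None
```

The job is handed in: all five walnuts are in the bowl, the scoop stands upright on the worktop, and the cap (left-handed thread) is held about 5 cm straight above its stub, at about 24 s on the robot's clock.

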